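Change over the pickup-cover polisher

TASK

Change over the polishing machine: first take both finished cream pickup covers from its catch tray and set them down gently (not dropped) flat and side by side on the floor of the open walnut case, then lift the polishing head out of its wooden stand, turn it until its four splines mesh with the cross-shaped socket in the machine's funnel, and push it fully home against the spring until its blue disc sits flush on the funnel's rim. Finish while still gripping the head and pressing it home, because the spring pushes it back out if you let go; leave the tremolo arm, tuning key, picks and polish bottle where they are.

Things in the scene. Friction and masses are not known exactly. Their poses are not given: they have to be found in the camera images.
- cover_a_center (a point): centre of a cream plastic single-coil pickup cover, a loose block 18 x 70 x 22 mm (x, y, z of the point's axes; z up), about 30 g, lying on the floor of the machine's steel catch tray. Its long side is its y; grip it across its 18 mm width (its x) from above. This point lies 11 mm above its underside.
- cover_b_center (a point): centre of the second cover, the same in every way as the first; the two lie 85 to 110 mm apart in the tray.
- tray_floor (a point): centre of the inner floor of the catch tray (floor 5 mm above the counter), inside 210 x 140 mm (x, y), rim 16 mm above the counter. The tray is part of the machine; its +y wall abuts the green housing, which is 160 x 180 x 85 mm high (its near side 75 mm from this point). z up.
- case: the open walnut case, fixed, 200 x 130 mm outside (its x, y) and 34 mm high, walls and floor 5 mm thick; origin at the centre of its underside, so the inner floor is 5 mm above the origin. Empty at the start; both covers fit side by side, long sides along its y, for example 40 mm either way along x from the centre.
- head_grip (a point): centre of the polishing head's grip, a square orange block 28 x 28 mm, 55 mm high (top 27.5 mm above this point, foot 27.5 mm below), its faces square to this point's x and y. Under it come a blue disc 66 mm across, 10 mm thick, and a steel stem. z up along the stem. About 160 g, loose, upright in the stand, the disc resting on the stand's top: lift it over 40 mm to clear.
- head_disc_under (a point): point on the head's axis at the underside of the blue disc, 37.5 mm below the grip's centre; this face comes to sit on the funnel's rim. The stem goes 34 mm down from here, cross-shaped in section: four splines along x and y (square to the grip's faces), 24 mm across and 7 mm thick with a rounded tip (3.5 mm radius).
- stand: dark wooden stand for the head, fixed: a tube 50 mm outside and 40 mm inside diameter, 74 mm high, with a foot 84 mm across and 6 mm thick; origin at the centre of its underside.
- socket_rim (a point): centre of the round rim of the metal funnel on top of the machine's spindle (49 mm across), 125 mm above the counter, 40 mm above the green housing. The funnel is 41 mm wide inside at the rim and narrows to 28 mm at 12 mm depth, where the socket starts. z up; x and y along the socket's slots. The spindle's angle differs each time; its brake holds up to about 1.5 N m.
- socket_slots (a point): mouth of the cross-shaped brass socket, 12 mm below the rim on the same axis, same axes. Two crossed slots along x and y, 10 mm wide and 27 mm from end to end (1.5 mm play round the stem), straight down, so the stem fits every 90 degrees. A stem that is not aligned stands on the brass with its disc still 22 mm above the rim.
- plunger (a joint): travel in m of the black sprung plunger in the bottom of the socket, 0 at rest with its top 24 mm below the rim; the stem tip meets it when the disc is still 10 mm above the rim, and it reads about 0.010 with the disc flush on the rim. The spring pushes up with 5 N at rest and 10 N when the head is home.
- tremolo_mid (a point): bystander: middle of the straight part of a chrome tremolo arm, about 170 mm long and 8 to 12 mm thick, lying on the counter.
- tuning_key: bystander: a brass tuning key, 41 x 32 x 12 mm, lying on the counter; origin on its underside.
- picks: bystander: a stack of brown horn picks 30 mm across and 15 mm high; origin at the centre of its underside.
- polish: bystander: an amber polish bottle, 52 mm across and 130 mm high, standing at the back; origin at the centre of its underside.

How it is judged:
On the way:
1. both covers lie in the walnut case, released, while the head still stands in its stand (x of cover_a_center in the frame of case between -0.094 and 0.094 m and y of cover_a_center in the frame of case between -0.06 and 0.06 m and z of cover_a_center in the frame of case between 0 and 0.032 m and contact force between each of cover_a, cover_b and the fingers below 0.1 N and linear speed of each of cover_a, cover_b below 0.05 m/s and x of cover_b_center in the frame of case between -0.094 and 0.094 m and y of cover_b_center in the frame of case between -0.06 and 0.06 m and z of cover_b_center in the frame of case between 0 and 0.032 m and distance of head_grip from where it was at the start of the episode below 0.02 m), for 0.2 s.
At the end, for the whole second after the job is handed in: Both covers lie released and still in the case; the stem is meshed in the socket, within 0.09 rad and 4 mm of its axis, disc within 3 mm of the rim, plunger down more than 7 mm and pushing back over 4 N; the head is still and still gripped (over 2 N) (x of cover_a_center in the frame of case between -0.094 and 0.094 m and y of cover_a_center in the frame of case between -0.06 and 0.06 m and z of cover_a_center in the frame of case between 0 and 0.032 m and contact force between each of cover_a, cover_b and the fingers below 0.1 N and linear speed of each of cover_a, cover_b below 0.05 m/s and x of cover_b_center in the frame of case between -0.094 and 0.094 m and y of cover_b_center in the frame of case between -0.06 and 0.06 m and z of cover_b_center in the frame of case between 0 and 0.032 m and z of head_disc_under in the frame of socket_rim between -0.004 and 0.003 m and horizontal distance between head_disc_under and socket_rim below 0.004 m and angle between the z axis of head_grip and the z axis of socket_rim, either way round below 0.09 rad and value of joint plunger above 0.007 m and contact force between head and plunger above 4 N and contact force between head and the fingers above 2 N and linear speed of head below 0.02 m/s); the arm keeps its last pose, push and grip.
It fails at once if a bystander was moved by more than 25 mm (distance of any of tremolo_mid, tuning_key, picks, polish from where it was at the start of the episode above 0.025 m).
It fails at once if a cover was dropped from a height (falling free faster than 0.8 m/s) ((linear speed of cover_a above 0.8 m/s and contact force between cover_a and the fingers below 0.05 N) or (linear speed of cover_b above 0.8 m/s and contact force between cover_b and the fingers below 0.05 N)).
It also fails if it takes over 67 s, if anything falls off the work surface, if the arm or the gripper's body presses on something with over 40 N, if the wrist force passes 120 N, or if a joint passes its speed limit or range.

ROBOT

A 6-joint arm with a two-finger parallel gripper is mounted at the origin on the work surface. World frame = base frame: x ahead of the robot, y to its left, z up, the work surface at z = 0. Lengths are in m, angles in rad, forces in N, time in s.
With the tool pointing down it reaches from about 0.35 to 0.775 m from the base axis. Payload 5.5 kg.
Tool frame: the origin (TCP) lies at the very end of the fingers, on their centre line; the grasp point (between the pads) lies 19 mm behind it; z points along the fingers, y is the line along which they close (so a half turn about z gives the same grasp; the last joint's range is limited). The gripper opens to 85 mm and grips with 20 to 120 N. Pads are 22 mm wide; open, the fingers measure 114 mm over their backs; the gripper's body (76 mm by 85 mm) begins 54 mm behind the grasp point. The pads swing forward as they close: fully open they stand 13 mm farther back than shut.
Start: joints at [1.139, 0.313, 0.046, 1.304, 0, 1.431], TCP at [0.165, 0.551, 0.231] pointing down, gripper open.
Joint ranges: [-2.76, 2.76], [-0.86, 1.69], [-1.03, 1.26], [-2.2, 2.34], [-1.47, 1.5], [-3.14, 3.14]. Speed limits (rad/s): [2.57, 2.57, 3.14, 3.14, 3.14, 3.14].

INTERFACE

Orientations are given as a unit quaternion [w, x, y, z].
In Python, from workcell import env gives the robot as it stands. The module is installed in compiled form; this text tells all that it offers.
- The arm moves only by the tool jog_arm, never from a script. Its argument "rows" is a list of rows, each a list of 6 numbers: the shift along the world's x, y, z in units of 40 mm (1.0 is 40 mm), then the turn, a rotation vector about the world's x, y, z in units of 6 degrees (1.0 is 6 degrees). In form: [[x, y, z, wx, wy, wz], ...]. A call has 1 to 12 rows; each row is the pose to reach, as a shift and turn from the pose commanded when the call began; what a row does not reach only later rows make up. A row lasts 1/12 s, in which the tool goes at most 41.7 mm and 7.16 degrees, less where a joint would pass 70% of its speed; a pose out of reach is approached as far as the arm can. A call with a gripper value outside its range is refused whole. "jaw" is the gripper command: -1 is fully open, 1 is shut, values between are in proportion, set as the call begins (left out, the last holds). The fingers move at their own pace and stop on an object; "force" is the grip in N (left out, the last holds). Time passes only in rows, so rows that repeat a pose let the fingers close. It gives the time, the measured TCP pose, the force, the opening and the grip force at its end, in the units of the state.
- env.get_state(): the state, without advancing time (a new reading comes with each control period).
- env.read_camera(name): name is "scene" or "top"; returns a dict with "pixels" (420x560x3 uint8, red, green, blue), "mtx" (3x3 intrinsics, pixels), "k1" (the pictures are not rectified: a ray, as slopes to the right and down, at radius r is drawn at 1 + k1 r^2 times it, then the intrinsics apply), "cam_to_world" (4x4, takes a point from camera to world coordinates). Camera axes: x right, y up, looking along -z (the intrinsics and any distortion apply to the point x, -y, -z); pixel columns grow to the right and rows downward; lengths in m; the calibration is good to about 2 mm. A picture is of the moment at which its call begins. There is no depth.
- env.hand_in(): hands the job in; it is judged then, once.
The state is a dict: "clock": time; "joint_pos": joint angles; "qvel": joint speeds; "tau": joint torques, N m; "tcp_pos": TCP position; "orientation": TCP orientation; "wrist_force": force on the tool from outside, world axes, zero at the start; "ft_torque": the same for the moment, N m; "finger_gap": finger opening in m; "grip_force": force on a finger pad.
Only numpy, scipy, OpenCV 4.12 (cv2) and the standard library are available. Lean on these libraries where they do the work, as an engineer would, in place of code of your own. Each camera call takes 0.05 s, during which the arm holds its last target. There are 200 camera calls.

## Working session

There is one attempt and no reset: what is moved stays moved. The work goes in short steps, Python scripts to look and compute and a tool call to move; the robot and the scene stay as the last step left them, time stands still between calls to the robot, and variables do not carry over. Pictures are saved under pics/ and viewed, at most 10 in all, crops included, and the job is handed in when it is done.

Besides the shell and the picture viewer there is one more tool, called after "Call:" as name(argument=value, ...), one argument or row to a line, values as JSON. jog_arm: Moves the arm, as the interface text tells. Its arguments: {"type":"object","properties":{"rows":{"type":"array","items":{"type":"array","items":{"type":"number"}}},"jaw":{"type":"number"},"force":{"type":"number"}},"required":["rows"]}

```bash
mkdir -p pics; cat > h.py <<'E'
import numpy as np, cv2
from workcell import env
def grab(name,fn=None):
    c=env.read_camera(name)
    if fn: cv2.imwrite(fn,c["pixels"][:,:,::-1])
    return c
def ray(c,u,v):
    K=c["mtx"];k=c["k1"]
    p=np.array([(u-K[0,2])/K[0,0],(v-K[1,2])/K[1,1]])
    q=p.copy()
    for _ in range(30): q=p/(1+k*(q@q))
    T=c["cam_to_world"]
    return T[:3,3],T[:3,:3]@np.array([q[0],-q[1],-1])
def at_z(c,u,v,z):
    o,d=ray(c,u,v); return o+d*(z-o[2])/d[2]
def proj(c,P):
    T=c["cam_to_world"];x=T[:3,:3].T@(np.array(P)-T[:3,3])
    q=np.array([x[0],-x[1]])/-x[2]; q=q*(1+c["k1"]*(q@q))
    return c["mtx"][:2,:2]@q+c["mtx"][:2,2]
E
python3 - <<'E'
from h import *
for n in("scene","top"):
    c=grab(n,f"pics/{n}0.png"); print(n,c["mtx"],c["k1"],c["cam_to_world"].round(3))
print(env.get_state())
E
```

```text
scene [[488.2824919    0.         281.1684922 ]
 [  0.         488.2824919  217.28733782]
 [  0.           0.           1.        ]] 0.041428171112434166 [[-0.847 -0.365  0.387  1.008]
 [ 0.531 -0.568  0.628  0.711]
 [-0.009  0.738  0.675  0.888]
 [ 0.     0.     0.     1.   ]]
top [[480.0639218    0.         279.33924128]
 [  0.         480.0639218  207.77693664]
 [  0.           0.           1.        ]] -0.049617171646097594 [[ 5.000e-03  9.870e-01 -1.610e-01  4.170e-01]
 [-1.000e+00  1.000e-03 -2.100e-02 -1.700e-02]
 [-2.100e-02  1.610e-01  9.870e-01  1.091e+00]
 [ 0.000e+00  0.000e+00  0.000e+00  1.000e+00]]
{'clock': 0.1, 'joint_pos': array([1.13940198e+00, 3.13966732e-01, 4.50953506e-02, 1.30356787e+00,
       2.94143764e-05, 1.43120537e+00]), 'qvel': array([-2.26856718e-06,  1.43733876e-04,  3.57821413e-03, -1.66595629e-04,
       -2.36007935e-04, -1.21693962e-03]), 'tau': array([ 2.47264878e-03, -4.81727636e+01,  2.99242795e+01,  1.28167271e-02,
       -1.62920787e-04,  4.63186694e-06]), 'tcp_pos': array([0.16522644, 0.55029181, 0.23047557]), 'orientation': array([-2.45460337e-04,  1.45384568e-01,  9.89374880e-01, -7.84069545e-04]), 'wrist_force': array([-0.27246374, -0.84205432,  0.28398272]), 'ft_torque': array([-0.00777191, -0.04520169,  0.04168356]), 'grip_force': 0.0, 'finger_gap': 0.08568400044775236}
```

View pics/top0.png

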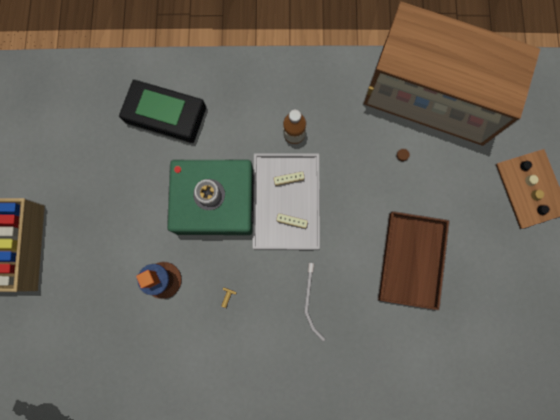

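View pics/scene0.png

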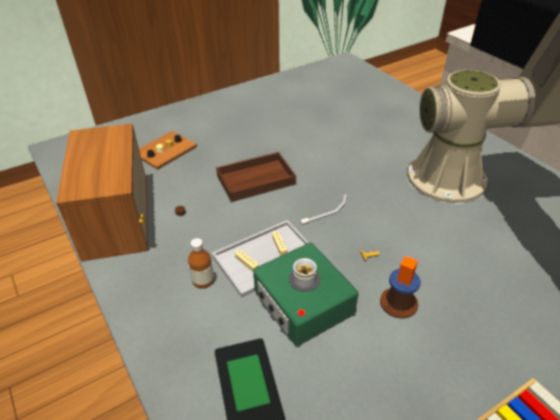

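Top view: covers at about (289,179) and (292,221), case (413,261), funnel (206,192), head (148,280), key (228,297), tremolo arm (311,300), bottle (294,125). The scene view agrees. Next I'll segment and enlarge.

```bash
python3 - <<'E'
from h import *
c=grab("top"); s=grab("scene"); im=c["pixels"]; 
hsv=cv2.cvtColor(im,cv2.COLOR_RGB2HSV)
# covers
m=cv2.inRange(hsv,(20,35,150),(35,160,255)); m[:, :250]=0;m[:,325:]=0;m[:165]=0;m[240:]=0
m=cv2.morphologyEx(m,cv2.MORPH_CLOSE,np.ones((5,5)))
for k in cv2.findContours(m,cv2.RETR_EXTERNAL,cv2.CHAIN_APPROX_NONE)[0]:
    if cv2.contourArea(k)<60: continue
    P=np.array([at_z(c,*p[0],0.027)[:2] for p in k],np.float32)*1000
    print("cover",cv2.minAreaRect(P))
# head grip top: orange, z of top: stand 74+10+55=139mm
for cc,z,n in((c,.139,"top"),):
    h=cv2.cvtColor(cc["pixels"],cv2.COLOR_RGB2HSV)
    m=cv2.inRange(h,(4,180,170),(16,255,255)); m[:250]=0; m[:,:120]=0;m[:,200:]=0
    for k in cv2.findContours(m,cv2.RETR_EXTERNAL,cv2.CHAIN_APPROX_NONE)[0]:
        if cv2.contourArea(k)<40: continue
        P=np.array([at_z(cc,*p[0],z)[:2] for p in k],np.float32)*1000
        print("head",cv2.minAreaRect(P))
S=lambda i,x,y,w,h:cv2.resize(i[y:y+h,x:x+w],(400,300),interpolation=cv2.INTER_CUBIC)
a=np.vstack([np.hstack([S(im,126,250,60,45),S(im,182,172,48,36)]),np.hstack([S(im,360,200,112,84+0),S(s["pixels"],280,250,48,36)])])
a[:,400]=a[300]=255
a2=S(im,370,205,90,112) if 0 else None
cv2.imwrite("pics/m1.png",a[:,:,::-1])
for n,p in dict(rim=(206.5,192),).items(): print(n,at_z(c,*p,.125))
for p in ((391,213),(447,219),(441,308),(379,301)): print("case",at_z(c,*p,.034)[:2].round(4))
for p in ((256,156),(318,156),(318,247),(256,247)): print("tray",at_z(c,*p,.016)[:2].round(4))
E
```

```text
cover ((563.3838500976562, -21.504840850830078), (68.91590881347656, 15.887978553771973), 75.96949005126953)
cover ((660.74267578125, -14.458641052246094), (16.39826011657715, 68.64031219482422), 11.599501609802246)
rim [0.60778953 0.15413313 0.125     ]
case [ 0.5785 -0.2424]
case [ 0.5652 -0.3666]
case [ 0.3711 -0.3444]
case [ 0.386  -0.2107]
tray [0.7142 0.0609]
tray [ 0.7141 -0.0824]
tray [ 0.5041 -0.0807]
tray [0.5036 0.0582]
```

View pics/m1.png

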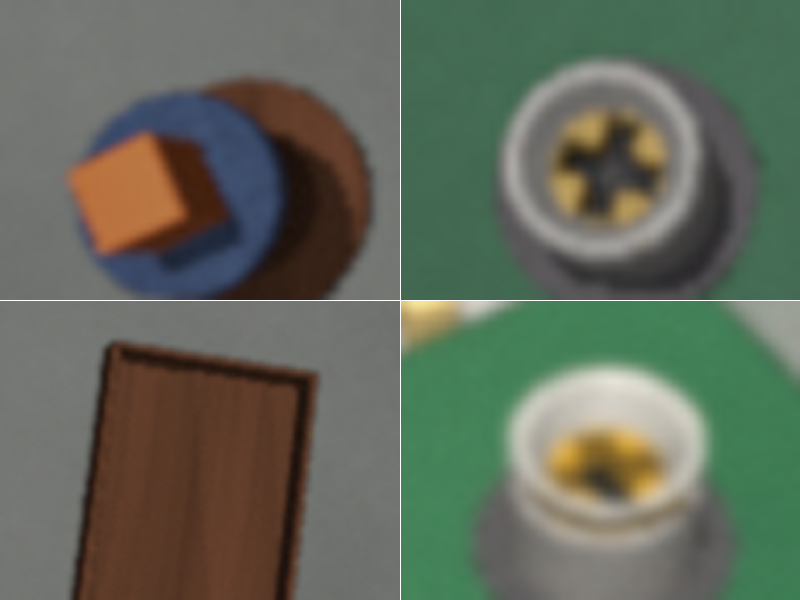

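Crop corners: orange top at (68,178),(152,130),(188,212),(100,256); rim centred near (202,160) in its crop, with the slot cross near (208,167). The case corners and cover sizes match the given dimensions.

```bash
python3 - <<'E'
from h import *
c=grab("top")
H=np.array([at_z(c,126+(x+.5)/6.667-.5,250+(y+.5)/6.667-.5,.139)[:2] for x,y in((68,178),(152,130),(188,212),(100,256))])
print("head",H.mean(0),cv2.minAreaRect((H*1000).astype(np.float32)))
f=lambda x,y,z:at_z(c,182+(x+.5)/8.333-.5,172+(y+.5)/8.333-.5,z)[:2]
print("disc c",at_z(c,126+(183+.5)/6.667-.5,250+(196+.5)/6.667-.5,.084))
R=np.array([f(x,y,.125) for x,y in((100,160),(303,160),(202,60),(202,260))]);print("rim",R.mean(0),np.ptp(R,0))
U,D,L,Q=[f(*p,.113) for p in((225,122),(195,210),(165,157),(250,185))]
a=lambda v:np.degrees(np.arctan2(v[1],v[0]))
print("slots",(U+D+L+Q)/4,a(U-D),a(L-Q))
E
```

```text
head [0.42990629 0.27026552] ((430.2174987792969, 270.5572204589844), (26.922712326049805, 29.366487503051758), 26.960344314575195)
disc c [0.43012994 0.2689677  0.084     ]
rim [0.61044522 0.15574043] [0.0504157  0.05050089]
slots [0.61063112 0.15604384] -17.046998332995297 71.73135723570223
```

Call:
jog_arm(
  rows=[
    [0.9, -1.3, 0, 0, 0, -1.2],
    [1.8, -2.6, 0, 0, 0, -2.4],
    [2.7, -4, 0, 0, 0, -3.6],
    [3.6, -5.2, 0, 0, 0, -4.8],
    [4.5, -6.5, 0, 0, 0, -6],
    [5.4, -7.8, 0, 0, 0, -7.2],
    [6.3, -9.1, 0, 0, 0, -8.4],
    [7.2, -10.4, 0, 0, 0, -9.6],
    [8.1, -11.7, 0, 0, 0, -10.8],
    [9, -13, 0, 0, 0, -12],
    [9.95, -14.3, 0, 0, 0, -13.2],
    [9.95, -14.3, 0, 0, 0, -14.5],
  ],
  jaw=0.0,
  force=25,
)

```text
clock: 1.25
tcp_pos: [0.4511, 0.1379, 0.2315]
orientation: [0.0, 0.783, 0.622, 0.0]
wrist_force: [0.9, 1.9, -0.5]
finger_gap: 0.0431
grip_force: 0.0
```

Call:
jog_arm(
  rows=[
    [0.6, -0.8, 0, 0, 0, 0],
    [1.2, -1.6, 0, 0, 0, -0.1],
    [1.8, -2.5, 0, 0, 0, -0.15],
    [2.4, -3.3, -0.4, 0, 0, -0.15],
    [2.8, -4.0, -1, 0, 0, -0.15],
    [2.8, -4.0, -1.8, 0, 0, -0.15],
    [2.8, -4.0, -2.6, 0, 0, -0.15],
    [2.8, -4.0, -3.4, 0, 0, -0.15],
    [2.8, -4.0, -3.8, 0, 0, -0.15],
    [2.8, -4.0, -3.8, 0, 0, -0.15],
    [2.8, -4.0, -3.8, 0, 0, -0.15],
  ],
)

```text
clock: 2.17
tcp_pos: [0.5615, -0.02, 0.0786]
orientation: [-0.001, 0.786, 0.619, -0.001]
wrist_force: [0.4, 0.2, 0.2]
finger_gap: 0.0427
grip_force: 0.0
```

Call:
jog_arm(
  rows=[
    [0.05, -0.04, -0.5, 0, 0, 0],
    [0.05, -0.04, -1, 0, 0, 0],
    [0.05, -0.04, -1.4, 0, 0, 0],
    [0.05, -0.04, -1.65, 0, 0, 0],
    [0.05, -0.04, -1.75, 0, 0, 0],
    [0.05, -0.04, -1.75, 0, 0, 0],
  ],
)

```text
clock: 2.67
tcp_pos: [0.5648, -0.0217, 0.0098]
orientation: [0.0, 0.786, 0.619, 0.0]
wrist_force: [-0.9, 0.3, -0.4]
finger_gap: 0.0428
grip_force: 0.0
```

Call:
jog_arm(
  rows=[
    [0, 0, 0, 0, 0, 0],
    [0, 0, 0, 0, 0, 0],
    [0, 0, 0, 0, 0, 0],
    [0, 0, 0, 0, 0, 0],
    [0, 0, 0, 0, 0, 0],
    [0, 0, 0, 0, 0, 0],
  ],
  jaw=1,
  force=25,
)

```text
clock: 3.17
tcp_pos: [0.5657, -0.0219, 0.0108]
orientation: [0.001, 0.786, 0.619, 0.001]
wrist_force: [0.4, -0.2, 5.3]
finger_gap: 0.0174
grip_force: 26.2
```

Call:
jog_arm(
  rows=[
    [0, 0, 0.4, 0, 0, 0],
    [0, 0, 1, 0, 0, 0],
    [0, 0, 1.6, 0, 0, 0],
    [0, 0, 2, 0, 0, 0],
    [0, 0, 2, 0, 0, 0],
  ],
)

```text
clock: 3.58
tcp_pos: [0.567, -0.0222, 0.0934]
orientation: [0.003, 0.786, 0.619, 0.002]
wrist_force: [1.3, 0.3, 1.3]
finger_gap: 0.0177
grip_force: 25.4
```

Call:
jog_arm(
  rows=[
    [-0.3, -0.6, 0, 0, 0, 0.1],
    [-0.7, -1.3, 0, 0, 0, 0.2],
    [-1, -2, 0, 0, 0, 0.4],
    [-1.4, -2.8, 0, 0, 0, 0.6],
    [-1.8, -3.6, 0, 0, 0, 0.7],
    [-2.2, -4.4, 0, 0, 0, 0.8],
    [-2.6, -5.2, 0, 0, 0, 1],
    [-2.9, -5.9, 0, 0, 0, 1.2],
    [-3.2, -6.4, 0, 0, 0, 1.2],
    [-3.3, -6.6, 0, 0, 0, 1.2],
    [-3.3, -6.6, 0, 0, 0, 1.2],
  ],
)

```text
clock: 4.5
tcp_pos: [0.4313, -0.2872, 0.0887]
orientation: [-0.0, 0.746, 0.665, -0.0]
wrist_force: [0.5, -0.8, -0.8]
finger_gap: 0.0179
grip_force: 25.4
```

Call:
jog_arm(
  rows=[
    [0.1, 0, -0.5, 0, 0, 0],
    [0.1, 0, -1, 0, 0, 0],
    [0.1, 0, -1.4, 0, 0, 0],
    [0.1, 0, -1.7, 0, 0, 0],
    [0.1, 0, -1.85, 0, 0, 0],
    [0.1, 0, -1.91, 0, 0, 0],
    [0.1, 0, -1.91, 0, 0, 0],
    [0.1, 0, -1.91, 0, 0, 0],
  ],
)

```text
clock: 5.17
tcp_pos: [0.437, -0.2855, 0.0134]
orientation: [0.0, 0.745, 0.667, 0.0]
wrist_force: [-0.0, -0.5, -0.2]
finger_gap: 0.0171
grip_force: 25.4
```

Call:
jog_arm(
  rows=[
    [0, 0, -0.05, 0, 0, 0],
    [0, 0, -0.07, 0, 0, 0],
    [0, 0, -0.07, 0, 0, 0],
  ],
)

```text
clock: 5.42
tcp_pos: [0.4369, -0.2861, 0.0108]
orientation: [0.001, 0.745, 0.667, 0.0]
wrist_force: [0.5, 0.6, 1.5]
finger_gap: 0.0176
grip_force: 25.6
```

Call:
jog_arm(
  rows=[
    [0, 0, 0, 0, 0, 0],
    [0, 0, 0, 0, 0, 0],
    [0, 0, 0, 0, 0, 0],
    [0, 0, 0.4, 0, 0, 0],
    [0, 0, 1, 0, 0, 0],
    [0, 0, 1.8, 0, 0, 0],
    [0, 0, 2, 0, 0, 0],
  ],
  jaw=0.0,
)

```text
clock: 6.0
tcp_pos: [0.438, -0.2873, 0.0942]
orientation: [0.003, 0.745, 0.667, 0.0]
wrist_force: [1.0, 0.1, -0.1]
finger_gap: 0.0425
grip_force: 0.0
```

Call:
jog_arm(
  rows=[
    [0.5, 0.6, 0, 0, 0, 0.3],
    [1, 1.2, 0, 0, 0, 0.6],
    [1.5, 1.8, 0, 0, 0, 0.9],
    [2, 2.4, 0, 0, 0, 1.2],
    [2.5, 3, 0, 0, 0, 1.5],
    [3, 3.7, 0, 0, 0, 1.8],
    [3.5, 4.3, 0, 0, 0, 2.1],
    [4, 4.9, 0, 0, 0, 2.4],
    [4.5, 5.6, 0, 0, 0, 2.7],
    [5, 6.2, 0, 0, 0, 3],
    [5.5, 6.75, 0, 0, 0, 3],
    [5.57, 6.82, 0, 0, 0, 3.03],
  ],
)

```text
clock: 7.0
tcp_pos: [0.6619, -0.0091, 0.0896]
orientation: [0.0, 0.629, 0.777, 0.001]
wrist_force: [-0.3, -0.1, 0.8]
finger_gap: 0.0427
grip_force: 0.0
```

```bash
python3 - <<'E'
from h import *
c=grab("top"); s=grab("scene")
t=cv2.resize(c["pixels"][140:320,240:470],(690,540))
cv2.imwrite("pics/t2.png",t[:,:,::-1]); print(env.get_state()["tcp_pos"])
E
```

```text
[ 0.65957939 -0.01165879  0.08937942]
```

View pics/t2.png

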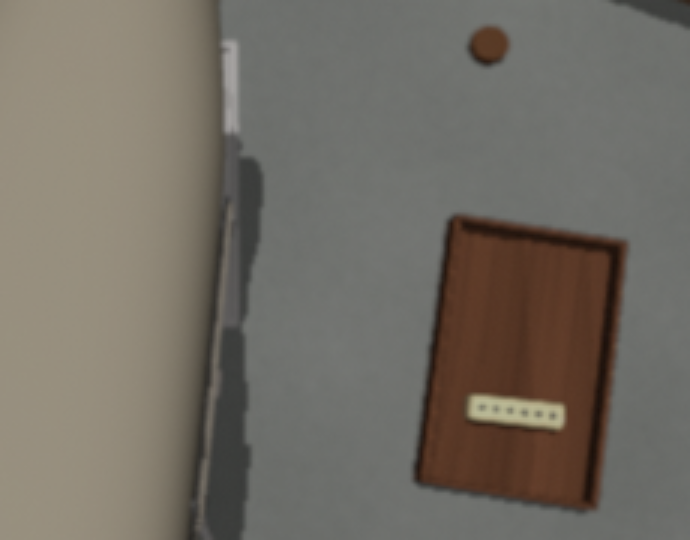

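Cover A lies flat in the near half of the case, at crop position (516,411). Now cover B.

Call:
jog_arm(
  rows=[
    [0, -0.05, -0.5, 0, 0, 0],
    [0, -0.05, -1, 0, 0, 0],
    [0, -0.05, -1.5, 0, 0, 0],
    [0, -0.05, -1.8, 0, 0, 0],
    [0, -0.05, -1.96, 0, 0, 0],
    [0, -0.05, -1.96, 0, 0, 0],
    [0, -0.05, -1.96, 0, 0, 0],
  ],
)

```text
clock: 7.68
tcp_pos: [0.6591, -0.0155, 0.0121]
orientation: [0.0, 0.631, 0.776, -0.0]
wrist_force: [0.2, -0.4, 0.3]
finger_gap: 0.0425
grip_force: 0.0
```

Call:
jog_arm(
  rows=[
    [0, 0, 0, 0, 0, 0],
    [0, 0, 0, 0, 0, 0],
    [0, 0, 0, 0, 0, 0],
    [0, 0, 0, 0, 0, 0],
    [0, 0, 0, 0, 0, 0],
    [0, 0, 0, 0, 0, 0],
  ],
  jaw=1,
)

```text
clock: 8.18
tcp_pos: [0.6603, -0.0151, 0.0132]
orientation: [0.001, 0.631, 0.776, 0.001]
wrist_force: [0.4, -0.3, 5.5]
finger_gap: 0.0173
grip_force: 26.3
```

Call:
jog_arm(
  rows=[
    [0, 0, 0.4, 0, 0, 0],
    [0, 0, 1, 0, 0, 0],
    [0, 0, 1.6, 0, 0, 0],
    [0, 0, 2, 0, 0, 0],
    [0, 0, 2, 0, 0, 0],
  ],
)

```text
clock: 8.6
tcp_pos: [0.6617, -0.0151, 0.0961]
orientation: [0.003, 0.63, 0.776, 0.002]
wrist_force: [0.5, 0.0, 0.2]
finger_gap: 0.0173
grip_force: 25.5
```

Call:
jog_arm(
  rows=[
    [-0.3, -0.6, 0, 0, 0, -0.3],
    [-0.6, -1.2, 0, 0, 0, -0.6],
    [-1, -1.9, 0, 0, 0, -0.9],
    [-1.4, -2.6, 0, 0, 0, -1.2],
    [-1.7, -3.3, 0, 0, 0, -1.5],
    [-2.1, -4, 0, 0, 0, -1.8],
    [-2.5, -4.7, 0, 0, 0, -2.1],
    [-2.8, -5.4, 0, 0, 0, -2.4],
    [-3.2, -6.1, 0, 0, 0, -2.7],
    [-3.5, -6.7, 0, 0, 0, -3],
    [-3.67, -7, 0, 0, 0, -3.07],
    [-3.67, -7, 0, 0, 0, -3.07],
  ],
)

```text
clock: 9.6
tcp_pos: [0.5108, -0.2971, 0.0909]
orientation: [-0.0, 0.748, 0.664, -0.0]
wrist_force: [0.6, 0.9, -0.9]
finger_gap: 0.0174
grip_force: 25.5
```

Call:
jog_arm(
  rows=[
    [0, 0, -0.5, 0, 0, 0],
    [0, 0, -1, 0, 0, 0],
    [0, 0, -1.4, 0, 0, 0],
    [0, 0, -1.7, 0, 0, 0],
    [0, 0, -1.82, 0, 0, 0],
    [0, 0, -1.85, 0, 0, 0],
    [0, 0, -1.85, 0, 0, 0],
  ],
)

```text
clock: 10.18
tcp_pos: [0.5126, -0.294, 0.0175]
orientation: [-0.0, 0.746, 0.666, 0.0]
wrist_force: [-0.1, -0.4, -0.3]
finger_gap: 0.0171
grip_force: 25.5
```

Call:
jog_arm(
  rows=[
    [0, 0, -0.05, 0, 0, 0],
    [0, 0, -0.1, 0, 0, 0],
    [0, 0, -0.12, 0, 0, 0],
    [0, 0, -0.12, 0, 0, 0],
  ],
)

```text
clock: 10.52
tcp_pos: [0.5127, -0.2951, 0.0133]
orientation: [0.0, 0.747, 0.665, 0.0]
wrist_force: [-1.0, 0.0, -0.2]
finger_gap: 0.0172
grip_force: 25.6
```

Call:
jog_arm(
  rows=[
    [0, 0, 0, 0, 0, 0],
    [0, 0, 0, 0, 0, 0],
    [0, 0, 0, 0, 0, 0],
    [0, 0, 0.4, 0, 0, 0],
    [0, 0, 1, 0, 0, 0],
    [0, 0, 1.8, 0, 0, 0],
    [0, 0, 2.6, 0, 0, 0],
    [0, 0, 3.4, 0, 0, 0],
    [0, 0.3, 4.2, 0, 0, 0],
    [0, 1, 4.7, 0, 0, 0.5],
    [0, 1.9, 4.7, 0, 0, 1],
    [0, 2.8, 4.7, 0, 0, 1.5],
  ],
  jaw=0.0,
)

```text
clock: 11.52
tcp_pos: [0.5133, -0.1831, 0.2031]
orientation: [0.002, 0.692, 0.722, 0.001]
wrist_force: [0.0, 1.4, -0.3]
finger_gap: 0.0429
grip_force: 0.0
```

Call:
jog_arm(
  rows=[
    [-0.2, 0.9, 0, 0, 0, 0.4],
    [-0.4, 1.8, 0, 0, 0, 0.8],
    [-0.6, 2.7, 0, 0, 0, 1.2],
    [-0.8, 3.6, 0, 0, 0, 1.6],
    [-1, 4.5, 0, 0, 0, 2],
    [-1.2, 5.4, 0, 0, 0, 2.4],
    [-1.4, 6.3, 0, 0, 0, 2.8],
    [-1.6, 7.2, 0, 0, 0, 3.2],
    [-1.8, 8.1, 0, 0, 0, 3.6],
    [-2, 9, 0, 0, 0, 4],
    [-2.05, 10, 0, 0, 0, 4.1],
    [-2.05, 10.8, 0, 0, 0, 4.1],
  ],
  jaw=-0.4,
)

```text
clock: 12.52
tcp_pos: [0.4293, 0.2514, 0.2014]
orientation: [0.0, 0.522, 0.853, 0.0]
wrist_force: [0.0, -0.9, -0.1]
finger_gap: 0.0598
grip_force: 0.0
```

Call:
jog_arm(
  rows=[
    [0, 0.2, 0, 0, 0, 0],
    [0, 0.3, 0, 0, 0, 0],
    [0, 0.3, 0, 0, 0, 0],
  ],
)

```text
clock: 12.77
tcp_pos: [0.4302, 0.2614, 0.2008]
orientation: [0.0, 0.522, 0.853, -0.0]
wrist_force: [-0.5, -1.1, -0.2]
finger_gap: 0.0599
grip_force: 0.0
```

```bash
python3 - <<'E'
from h import *
c=grab("top"); s=grab("scene")
t=np.hstack([cv2.resize(s["pixels"][230:330,340:470],(390,300)),cv2.resize(c["pixels"][200:315,360:470],(287,300))])
cv2.imwrite("pics/t3.png",t[:,:,::-1]); S=env.get_state();print(S["tcp_pos"],S["orientation"])
E
```

```text
[0.4303662  0.26004373 0.20083998] [ 3.78531428e-05  5.22950872e-01  8.52362764e-01 -3.19482586e-04]
```

View pics/t3.png

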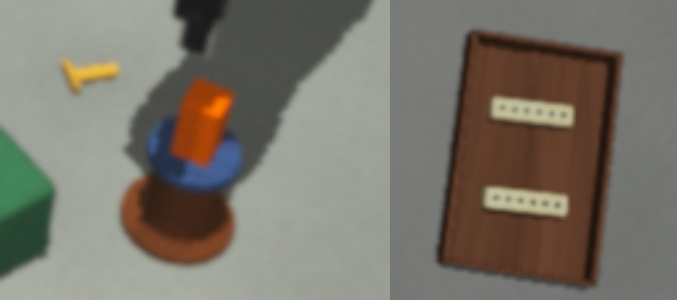

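Both covers lie flat and side by side in the case, and the head stands untouched. Next I grip the head.

Call:
jog_arm(
  rows=[
    [0, 0.24, 0, 0, 0, 0],
    [0, 0.24, -0.6, 0, 0, 0],
    [0, 0.24, -1.2, 0, 0, 0],
    [0, 0.24, -1.8, 0, 0, 0],
    [0, 0.24, -2.3, 0, 0, 0],
    [0, 0.24, -2.6, 0, 0, 0],
    [0, 0.24, -2.7, 0, 0, 0],
    [0, 0.24, -2.7, 0, 0, 0],
  ],
)

```text
clock: 13.53
tcp_pos: [0.4298, 0.2698, 0.092]
orientation: [-0.001, 0.523, 0.852, -0.001]
wrist_force: [0.5, -0.8, -0.7]
finger_gap: 0.06
grip_force: 0.0
```

Call:
jog_arm(
  rows=[
    [0, 0, 0, 0, 0, 0],
    [0, 0, 0, 0, 0, 0],
    [0, 0, 0, 0, 0, 0],
    [0, 0, 0, 0, 0, 0],
    [0, 0, 0, 0, 0, 0],
    [0, 0, 0, 0, 0, 0],
    [0, 0, 0, 0, 0, 0],
    [0, 0, 0, 0, 0, 0],
  ],
  jaw=1,
  force=80,
)

```text
clock: 14.2
tcp_pos: [0.4314, 0.271, 0.0943]
orientation: [0.001, 0.523, 0.853, 0.001]
wrist_force: [0.2, 0.4, 6.4]
finger_gap: 0.0273
grip_force: 79.6
```

Call:
jog_arm(
  rows=[
    [0, 0, 0.3, 0, 0, 0],
    [0, 0, 0.8, 0, 0, 0],
    [0, 0, 1.4, 0, 0, 0],
    [0, 0, 2, 0, 0, 0],
    [0, 0, 2.6, 0, 0, 0],
    [0, 0, 3, 0, 0, 0],
    [0.3, -0.2, 3, 0, 0, 0.5],
    [0.7, -0.45, 3, 0, 0, 1.2],
    [1.1, -0.7, 3, 0, 0, 1.9],
    [1.5, -0.96, 3, 0, 0, 2.6],
    [1.9, -1.2, 3, 0, 0, 3.3],
    [2.3, -1.5, 3, 0, 0, 4],
  ],
)

```text
clock: 15.2
tcp_pos: [0.5227, 0.2105, 0.2127]
orientation: [-0.0, 0.332, 0.943, 0.0]
wrist_force: [-0.6, 0.9, -1.7]
finger_gap: 0.0271
grip_force: 78.9
```

Call:
jog_arm(
  rows=[
    [0.4, -0.25, 0, 0, 0, 0.7],
    [0.8, -0.5, 0, 0, 0, 1.4],
    [1.2, -0.75, 0, 0, 0, 2.1],
    [1.6, -1, 0, 0, 0, 2.8],
    [1.9, -1.2, 0, 0, 0, 3.3],
    [2.1, -1.35, 0, 0, 0, 3.5],
    [2.18, -1.4, 0, 0, 0, 3.55],
    [2.18, -1.4, 0, 0, 0, 3.55],
    [2.18, -1.4, 0, 0, 0, 3.55],
  ],
)

```text
clock: 15.95
tcp_pos: [0.609, 0.1548, 0.2126]
orientation: [-0.001, 0.154, 0.988, 0.0]
wrist_force: [1.1, -0.2, -1.6]
finger_gap: 0.0271
grip_force: 78.9
```

```bash
python3 - <<'E'
from h import *
c=grab("top"); s=grab("scene")
cv2.imwrite("pics/t4.png",np.hstack([cv2.resize(s["pixels"][200:320,240:370],(390,360)),cv2.resize(c["pixels"][140:240,160:270],(396,360))])[:,:,::-1]); S=env.get_state();print(S["tcp_pos"],S["orientation"],S["finger_gap"],S["grip_force"])
E
```

```text
[0.60883692 0.15520122 0.21291118] [-2.90911652e-04  1.53707687e-01  9.88116318e-01  5.91772875e-05] 0.027211531388222736 78.91509175300598
```

View pics/t4.png

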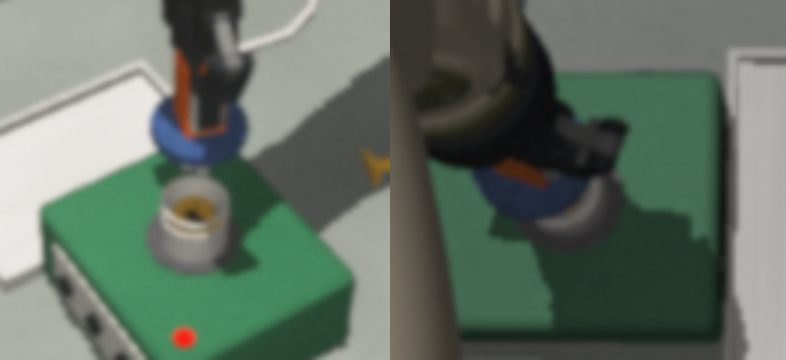

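```bash
python3 - <<'E'
from h import *
s=grab("scene"); im=s["pixels"]; S=env.get_state(); t=S["tcp_pos"]
h=cv2.cvtColor(im,cv2.COLOR_RGB2HSV)
m=cv2.inRange(h,(100,100,40),(125,255,255)); m[:,:280]=0;m[:,340:]=0;m[:220]=0;m[280:]=0
ys,xs=np.nonzero(m); print("disc px",xs.min(),xs.max(),ys.min(),ys.max())
a=np.linspace(0,2*np.pi,60)
def ext(cx,cy,z,r):
    P=np.array([proj(s,(cx+r*np.cos(i),cy+r*np.sin(i),z)) for i in a]); return P.min(0).round(1),P.max(0).round(1)
zu=t[2]-.0203
print("pred under",ext(t[0],t[1],zu,.033)); print("pred top",ext(t[0],t[1],zu+.01,.033))
print("rim pred",ext(.6104,.1557,.125,.0245))
g=cv2.cvtColor(im,cv2.COLOR_RGB2HSV); m=cv2.inRange(g,(0,0,120),(179,60,255));m[:,:285]=0;m[:,325:]=0;m[:257]=0;m[285:]=0
ys,xs=np.nonzero(m); print("rim px",xs.min(),xs.max(),ys.min(),ys.max())
for r in range(266,276,2): x=np.nonzero(m[r])[0]; print(r,x.min(),x.max())
E
```

```text
disc px 291 320 235 254
pred under (array([289.5, 231.7]), array([322.7, 255.4]))
pred top (array([289.6, 228.1]), array([322.9, 251.8]))
rim pred (array([293.1, 257.8]), array([316.6, 275.4]))
rim px 292 313 258 284
266 294 312
268 293 296
270 293 296
272 293 298
274 293 310
```

Call:
jog_arm(
  rows=[
    [0.04, 0.01, -0.2, 0, 0, 0],
    [0.04, 0.01, -0.45, 0, 0, 0],
    [0.04, 0.01, -0.7, 0, 0, 0],
    [0.04, 0.01, -0.9, 0, 0, 0],
    [0.04, 0.01, -1.02, 0, 0, 0],
    [0.04, 0.01, -1.1, 0, 0, 0],
    [0.04, 0.01, -1.15, 0, 0, 0],
    [0.04, 0.01, -1.2, 0, 0, 0],
    [0.04, 0.01, -1.25, 0, 0, 0],
    [0.04, 0.01, -1.3, 0, 0, 0],
  ],
)

```text
clock: 16.93
tcp_pos: [0.6115, 0.1551, 0.1612]
orientation: [0.0, 0.154, 0.988, 0.0]
wrist_force: [-0.7, 0.1, -1.2]
finger_gap: 0.0273
grip_force: 78.9
```

Call:
jog_arm(
  rows=[
    [-0.02, 0.01, -0.06, 0, 0, 0],
    [-0.02, 0.01, -0.12, 0, 0, 0],
    [-0.02, 0.01, -0.18, 0, 0, 0],
    [-0.02, 0.01, -0.24, 0, 0, 0],
    [-0.02, 0.01, -0.3, 0, 0, 0],
    [-0.02, 0.01, -0.36, 0, 0, 0],
    [-0.02, 0.01, -0.42, 0, 0, 0],
    [-0.02, 0.01, -0.46, 0, 0, 0],
    [-0.02, 0.01, -0.46, 0, 0, 0],
    [-0.02, 0.01, -0.46, 0, 0, 0],
  ],
)

```text
clock: 17.77
tcp_pos: [0.6106, 0.1555, 0.1453]
orientation: [0.001, 0.154, 0.988, 0.0]
wrist_force: [-4.9, -1.3, 14.1]
finger_gap: 0.0272
grip_force: 81.0
```

Call:
jog_arm(
  rows=[
    [0, 0, -0.05, 0, 0, 0],
    [0, 0, -0.1, 0, 0, 0],
    [0, 0, -0.1, 0, 0, 0],
    [0, 0, -0.1, 0, 0, 0],
    [0, 0, -0.1, 0, 0, 0],
    [0, 0, -0.1, 0, 0, 0],
  ],
)

```text
clock: 18.27
tcp_pos: [0.6107, 0.1555, 0.1452]
orientation: [0.003, 0.154, 0.988, 0.001]
wrist_force: [-11.5, -2.3, 33.0]
finger_gap: 0.0269
grip_force: 83.4
```

```bash
python3 - <<'E'
from h import *
c=grab("top"); s=grab("scene")
cv2.imwrite("pics/t5.png",np.hstack([cv2.resize(s["pixels"][220:320,250:360],(396,360)),cv2.resize(c["pixels"][200:315,360:470],(344,360))])[:,:,::-1]); S=env.get_state();print(S["tcp_pos"],S["wrist_force"],S["ft_torque"],S["grip_force"])
E
```

```text
[0.61065086 0.15548602 0.1451785 ] [-11.36291497  -2.32833103  32.26375563] [-0.54665243  2.93730266 -0.09088914] 83.4026563167572
```

View pics/t5.png

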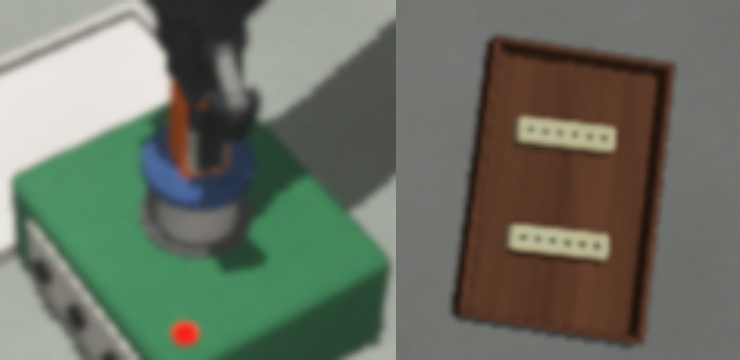

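The disc sits flush on the rim: the extra push only raised the force to 33 N without any travel. Both covers are still in the case.

```bash
python3 -c "
from h import *
print(env.hand_in())"
```

```text
the job is handed in; nothing more can be done
None
```

I handed the job in at about 18 s on the robot's clock, but the interface gave no verdict: both covers lie flat in the case, and the head is meshed, flush on the rim, still gripped and pressed home with about 32 N.

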